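# Twist the grinding cup home in the grinder base

### The arm

A 6-joint arm with a two-finger parallel gripper is mounted at the origin on a cart in front of the work surface, level with it; the furniture and walls round the work are solid. World frame = base frame: x ahead of the robot, y to its left, z up, the work surface at z = 0. Lengths are in mm, angles in rad, forces in N, time in s.
With the tool pointing down it reaches from about 225 to 725 mm from the base axis. Payload 3.1 kg.
Tool frame: the origin (TCP) lies at the very end of the fingers, on their centre line; the grasp point (between the pads) lies 19 mm behind it (robot.grasp_offset is the distance from the TCP to the grasp point, in mm); z points along the fingers, y is the line along which they close (so a half turn about z gives the same grasp; the last joint's range is limited). The gripper opens to 85 mm and grips with 20 to 120 N. Pads are 22 mm wide; open, the fingers measure 114 mm over their backs; the gripper's body (76 mm by 85 mm) begins 54 mm behind the grasp point. The pads swing forward as they close: fully open they stand 13 mm farther back than shut.
Start: joints at [1.053, 0.048, 0.099, 1.622, 0, 1.443], TCP at [199.508, 485.607, 231.312] pointing down, gripper open.
Joint ranges: [-2.91, 2.91], [-0.99, 1.94], [-1.21, 1.42], [-2.12, 2.29], [-1.49, 1.47], [-3.14, 3.14]. Speed limits (rad/s): [2.79, 2.79, 3.14, 3.14, 3.14, 3.14].

### API

Orientations are given as a unit quaternion [w, x, y, z].
In Python, from plant import robot, imaging, spotter gives the robot as it stands. The module is installed in compiled form; this text tells all that it offers.
- The arm moves only by the tool play_rows, never from a script. Its argument "moves" is a list of rows, each an object with "offset": the shift along the tool's x, y, z in mm, a list of three; "twist": the turn, a rotation vector about the tool's x, y, z in rad, a list of three. A call has 1 to 10 rows; each row shifts and turns the commanded pose from where the row before left it, along the tool's axes as they then stand; what a row does not reach is not made up. A row lasts 1/8 s, in which the tool goes at most 62.5 mm and 10.7 degrees, less where a joint would pass 70% of its speed; a pose out of reach is approached as far as the arm can. A call is refused whole if a number of a shift passes 62.5 or a number of a turn 0.188, either way. A call with a gripper value outside its range is refused whole. "grip" is the finger opening in mm, from 0 to 85.4, set as the call begins (left out, the last holds). The fingers move at their own pace and stop on an object; "grip_force" is the grip in N (left out, the last holds). Time passes only in rows, so rows that do not move let the fingers close. It gives the time, the measured TCP pose, the force, the opening and the grip force at its end, in the units of the state.
- robot.read_state(): the state, without advancing time (a new reading comes with each control period).
- imaging.read_camera(name): name is "side" or "top" or "wrist"; returns a dict with "image" (400x640x3 uint8, red, green, blue), "fovy" (degrees; the focal length in pixels is half the picture's height over the tangent of half this angle, whatever the lens; pixels are square), "cx", "cy" (the principal point, pixels), "k1" (the pictures are not rectified: a ray, as slopes to the right and down, at radius r is drawn at 1 + k1 r^2 times it, then the intrinsics apply), "view" (4x4, takes a point from world to camera coordinates); the wrist camera has in their place "T_tool_cam" (4x4, takes a point from camera to tool coordinates, whose origin is the TCP and whose axes are the flange's). Camera axes: x right, y down, z forward; pixel columns grow to the right and rows downward; lengths in mm; the calibration is good to about 2 mm. A picture is of the moment at which its call begins: read the wrist's pose just before it. There is no depth.
- robot.finish_job(): hands the job in; it is judged then, once.
Trained networks look in a picture, given as the dict that the camera call returned (one of the last four; its "shot" number tells which), for a name from the list of things; names that differ only in an ending like _2 or _b are one class to them, and where a whole thing is asked for, a point or a joint stands for the part that bears it (a point fixed in the world has none). Each returns a list of dicts, best first, with "confidence" (0 to 1); they miss things now and then, are a little off and sometimes report something else, mostly with a low value. They report only what shows in the picture. A call takes as long as a camera call.
- spotter.look_for(target, picture): "xyz" ([x, y, z] in mm, in world coordinates, good to about 4 mm: the middle of the surface that is visible of it).
- spotter.place_of(target, picture): "xyz" ([x, y, z] in mm, in world coordinates, good to about 4 mm: a listed point, or the origin of a listed thing).
The state is a dict: "time": time; "joint_positions": joint angles; "qvel": joint speeds; "joint_torque": joint torques, N m; "ee_pos": TCP position; "orientation": TCP orientation; "wrist_force": force on the tool from outside, world axes, zero at the start; "moment": the same for the moment, N m; "finger_gap": finger opening in mm; "finger_force": force on a finger pad.
Only numpy, scipy, OpenCV 4.12 (cv2) and the standard library are available. Lean on these libraries where they do the work, as an engineer would, in place of code of your own. Each camera call takes 0.05 s, during which the arm holds its last target. There are 200 camera calls.

### The job

Lower the steel grinding cup into the mouth of the spice grinder's white base so that its two pins drop through the two notches, and let go so that it stands there free. Then take hold of it afresh, and press and twist it clockwise (seen from above) until it has gone fully down onto its seat, and let go. Keep the cup upright, and leave the jars, the mill, the garlic and the plate where they are.

Things in the scene. Friction and masses are not known exactly. Their poses are not given: they have to be found in the camera images.
- grinding_cup: Open steel cup, 60 mm outside diameter (61.6 at the rim bead), 100 mm tall, wall 3 mm, inner floor 35 mm up, 0.2 to 0.4 kg; stands upright on the worktop, any yaw. Origin: centre of the foot's underside, z up. Two pins stick out low on its own +x and -x sides, a red stripe up the wall above each; same after half a turn. Grasp across its diameter about 78 mm above the foot.
- cup_pin (a point): Centre of the tip of the cup's +x pin, 37 mm from the axis, 18 mm above the foot (the other pin is on the far side, -x). Pins are round, 7 mm thick, and stick out 7 mm from the wall. Below them the foot tapers over its lowest 7.5 mm to 50 mm diameter.
- cup_rim (a point): Centre of the cup's mouth, 100 mm above its foot; axes as the cup's.
- grinder_base: White round motor base, fixed, about 134 mm diameter, 80 mm tall, button on its front (own -x). Origin: centre of its underside on the worktop, z up. Same after half a turn, but for the button. With the pins on the lip beside the notches the cup's foot is 61.5 mm above this origin; pins through the notches, resting on the ledge: 51.5 mm; fully home: 40 mm.
- base_mouth (a point): Centre of the base's mouth, level with the top of its grey lip, 80 mm above the worktop; axes as the base's. Bore 63 mm in diameter; lip 6 mm thick.
- base_notch (a point): The notch in the lip on the base's own +x side, 37 mm from the axis, at lip height; the other is across on -x. Each is about 15 mm wide, reaches 43 mm out and is marked by a red bar on the white rim. From its ledge a pin can only go clockwise seen from above, under the lip: level for 8 degrees, down 12 mm over the next 64 degrees, then level to the stop.
- base_stop (a point): The stop of the pin that entered at base_notch, 85 degrees clockwise of it seen from above (small black dot on the rim), 37 mm from the axis, at lip height. The cup can reach its seat only with its pins within about 10 degrees of the stops.
- base_seat (a point): Centre of the rubber seat at the bottom of the well, 40 mm above the base's origin. Three sprung rubber pads just above it (about 9 mm up, roughly 8 N each) grip the foot, so the cup does not sink by itself: press it down lightly, 5 to 15 N, while twisting, with a torque of up to about 0.7 N m.
- spice_red: Bystander: spice jar with a red cap, 45 mm diameter, 106 mm tall; origin at the centre of its underside.
- spice_black: Bystander: spice jar with a black-brown cap, 44 mm diameter, 105 mm tall; origin at the centre of its underside.
- mill: Bystander: dark wooden mill, 53 mm diameter, 131 mm tall; origin at the centre of its underside.
- garlic: Bystander: garlic bulb, 41 mm diameter, 50 mm tall; origin at the centre of its underside.
- plate: Bystander: white side plate, 200 mm diameter, 20 mm tall, with a lemon on it; origin at the centre of its underside.

How it is judged (in metres and radians):
On the way:
1. the cup stands in the mouth with both pins through the notches, upright and not touched by the robot (z of grinding_cup in the frame of grinder_base between 0.045 and 0.0545 m and horizontal distance between grinding_cup and grinder_base below 0.005 m and angle between grinding_cup's own z axis and vertical below 0.12 rad and contact force between each of the arm, the fingers and grinding_cup below 0.2 N), for 0.2 s.
At the end, for the whole second after the job is handed in: The cup is in the base, its foot down on the seat (within 1.5 mm), centred within 4 mm, upright within 0.06 rad, its pins turned at least 1.2 rad from the notches, at rest and released (z of grinding_cup in the frame of grinder_base below 0.0415 m and horizontal distance between grinding_cup and grinder_base below 0.004 m and angle between grinding_cup's own z axis and vertical below 0.06 rad and angle between the x axis of grinding_cup and the x axis of grinder_base, either way round above 1.2 rad and linear speed of grinding_cup below 0.02 m/s and contact force between the fingers and grinding_cup below 0.2 N); the robot touches nothing.
It fails at once if the cup is tipped over (angle between grinding_cup's own z axis and vertical above 0.8 rad).
It fails at once if a bystander is moved by more than 25 mm (distance of any of spice_red, spice_black, mill, garlic, plate from where it was at the start of the episode above 0.025 m).
It also fails if it takes over 64 s, if anything falls off the work surface, if the arm or the gripper's body presses on something with over 40 N, if the wrist force passes 120 N, or if a joint passes its speed limit or range.

## Working session

There is one attempt and no reset: what is moved stays moved. The work goes in short steps, Python scripts to look and compute and a tool call to move; the robot and the scene stay as the last step left them, time stands still between calls to the robot, and variables do not carry over. Pictures are saved under pics/ and viewed, at most 10 in all, crops included, and the job is handed in when it is done.

Besides the shell and the picture viewer there is one more tool, called after "Call:" as a command line: name --argument value ..., lists and objects as JSON in quotes. play_rows: Moves the arm, as the interface text tells. Its arguments: {"type":"object","properties":{"moves":{"type":"array","items":{"type":"object","properties":{"offset":{"type":"array","items":{"type":"number"}},"twist":{"type":"array","items":{"type":"number"}}}}},"grip":{"type":"number"},"grip_force":{"type":"number"}},"required":["moves"]}

```bash
mkdir -p pics; cat > h.py <<'E'
import numpy as np, cv2
from plant import robot, imaging, spotter
E
python3 - <<'E'
from h import *
s=robot.read_state(); print({k:np.round(v,3).tolist() for k,v in s.items()})
ims=[]
for c in ["top","side"]:
    p=imaging.read_camera(c); ims.append(p["image"]); print(c,p["fovy"],p["k1"],np.round(p["view"],2).tolist())
    for t in ["grinding_cup","cup_pin","cup_rim","grinder_base","base_mouth","base_notch","base_stop","spice_red","spice_black","mill","garlic","plate"]:
        print(t,[(np.round(d["xyz"],0).tolist(),round(d["confidence"],2)) for d in spotter.place_of(t,p)[:3]])
    cv2.imwrite(f"pics/{c}0.png",p["image"][:,:,::-1])
E
```

```text
{'time': 0.0, 'joint_positions': [1.053, 0.049, 0.098, 1.622, 0.0, 1.443], 'qvel': [0.002, 0.001, -0.002, 0.001, -0.001, -0.001], 'joint_torque': [-0.001, -33.878, 32.001, 0.02, -0.0, -0.0], 'ee_pos': [199.209, 485.084, 230.134], 'orientation': [-0.0, 0.194, 0.981, -0.001], 'wrist_force': [-0.914, 0.164, 0.154], 'moment': [-0.005, -0.03, 0.0], 'finger_force': 0.0, 'finger_gap': 85.702}
top 45.144600531116815 0.030008361518082914 [[0.04, -1.0, 0.0, -10.32], [-0.98, -0.04, -0.2, 532.98], [0.2, 0.0, -0.98, 1386.32], [0.0, 0.0, 0.0, 1.0]]
grinding_cup [([517.0, -164.0, -0.0], 0.65), ([664.0, 15.0, 4.0], 0.51)]
cup_pin [([545.0, -155.0, 21.0], 0.85)]
cup_rim [([517.0, -168.0, 102.0], 0.71)]
grinder_base [([471.0, 150.0, -0.0], 0.81)]
base_mouth [([476.0, 154.0, 80.0], 0.9)]
base_notch [([508.0, 141.0, 76.0], 0.7), ([516.0, -170.0, 100.0], 0.44)]
base_stop [([470.0, 119.0, 80.0], 0.59)]
spice_red [([665.0, 14.0, -0.0], 0.84)]
spice_black [([663.0, -234.0, 2.0], 0.51), ([462.0, -368.0, -0.0], 0.51)]
mill [([463.0, -366.0, -0.0], 0.85)]
garlic [([365.0, -8.0, -0.0], 0.54)]
plate [([459.0, 382.0, -1.0], 0.95), ([476.0, 153.0, 78.0], 0.31)]
side 56.425211813927305 -0.010086005097040076 [[1.0, -0.05, 0.01, -543.87], [-0.01, -0.35, -0.94, 104.04], [0.05, 0.94, -0.35, 1175.2], [0.0, 0.0, 0.0, 1.0]]
grinding_cup [([466.0, 115.0, 82.0], 0.73), ([516.0, -169.0, 3.0], 0.72), ([514.0, -171.0, 100.0], 0.52)]
cup_pin [([551.0, -153.0, 17.0], 0.93), ([453.0, 379.0, -3.0], 0.7)]
cup_rim []
grinder_base [([474.0, 154.0, -0.0], 0.64)]
base_mouth [([474.0, 153.0, 79.0], 0.82), ([474.0, 154.0, 3.0], 0.43)]
base_notch [([512.0, 142.0, 79.0], 0.91)]
base_stop [([466.0, 114.0, 80.0], 0.74)]
spice_red []
spice_black [([658.0, -233.0, -4.0], 0.57)]
mill []
garlic [([366.0, -8.0, 1.0], 0.61)]
plate [([511.0, 141.0, 79.0], 0.69), ([452.0, 379.0, -3.0], 0.63)]
```

View pics/top0.png

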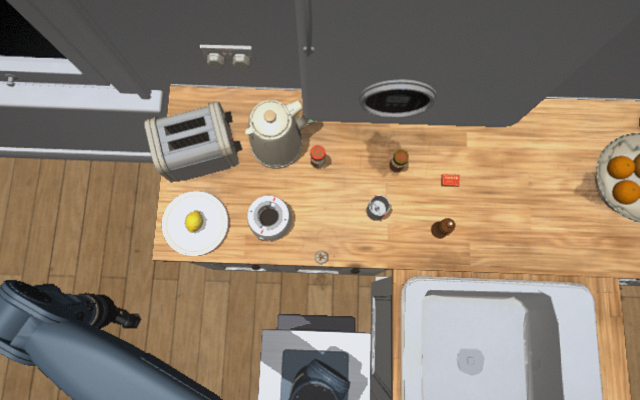

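View pics/side0.png

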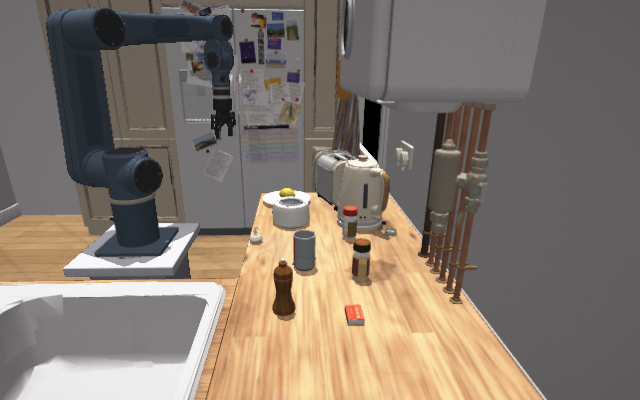

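Top view: the base is at px (269,217) with red notch bars and the cup is at (378,208). The side view agrees. Coarse positions are base ≈ (474,153) with its notch at about -17°, and cup ≈ (516,-168) with its pin at about 23°. Next I'll take wrist views above each.

```bash
cat >> h.py <<'E'
from scipy.spatial.transform import Rotation as Rn
def pose():
    s=robot.read_state(); q=s["orientation"]
    return np.array(s["ee_pos"]), Rn.from_quat([q[1],q[2],q[3],q[0]]).as_matrix(), s
def plan(xyz,vmax=55):
    "shift in tool axes to world target; total and per row"
    p,R,s=pose(); d=R.T@(np.array(xyz,float)-p); n=max(1,int(np.ceil(np.linalg.norm(d)/vmax)))
    print("total",d.round(1),"rows",n,"per",(d/n).round(1))
def yaw():
    p,R,s=pose(); return np.degrees(np.arctan2(R[1,0],R[0,0]))
def cam(c):
    p,R,s=pose(); T=np.eye(4);T[:3,:3]=R;T[:3,3]=p
    im=imaging.read_camera(c)
    V=im["view"] if c!="wrist" else np.linalg.inv(T@np.array(im["T_tool_cam"]))
    im["V"]=np.array(V); return im
def ray(im,u,v,z):
    "world point on plane z seen at pixel u,v"
    f=im["image"].shape[0]/2/np.tan(np.radians(im["fovy"])/2)
    m=np.array([(u-im["cx"])/f,(v-im["cy"])/f]); a=m.copy()
    for _ in range(20): a=m/(1+im["k1"]*(a@a))
    W=np.linalg.inv(im["V"]); d=W[:3,:3]@[a[0],a[1],1]; o=W[:3,3]
    return o+d*(z-o[2])/d[2]
E
python3 - <<'E'
from h import *
p=cam("wrist"); print(np.round(p["T_tool_cam"],3).tolist(),p["fovy"],p["cx"],p["cy"],p["k1"]); print(yaw())
plan([430,150,290])
E
```

```text
[[0.001, -0.956, -0.293, 75.19], [1.0, 0.001, -0.0, -0.566], [0.001, -0.293, 0.956, -142.781], [0.0, 0.0, 0.0, 1.0]] 67.93870614442415 314.9915804956023 203.06177742332346 -0.038891097679225724
157.6657101165523
total [-340.7 -222.8  -58.7] rows 8 per [-42.6 -27.9  -7.3]
```

Call:
play_rows --moves '[{"offset":[-44,-26,-7]},{"offset":[-44,-26,-7]},{"offset":[-44,-26,-7]},{"offset":[-44,-26,-7]},{"offset":[-44,-26,-7]},{"offset":[-44,-26,-7]},{"offset":[-44,-26,-7]},{"offset":[-44,-26,-7]},{"offset":[0,0,0]},{"offset":[0,0,0]}]'

```text
validation failed for argument at $.mo...
```

```bash
python3 - <<'E'
from h import *
p=cam("wrist"); print(pose()[0],yaw())
for t in ["base_mouth","base_notch","base_stop"]:
    print(t,[(np.round(d["xyz"],1).tolist(),round(d["confidence"],2)) for d in spotter.place_of(t,p)[:3]])
cv2.imwrite("pics/w1.png",p["image"][:,:,::-1])
import pickle; pickle.dump({k:p[k] for k in ["image","fovy","cx","cy","k1","V"]},open("w1.pkl","wb"))
plan([487,-158,290])
E
```

```text
[199.51561477 485.59784271 231.32258423] 157.66306488127688
base_mouth []
base_notch []
base_stop []
total [-510.5 -486.1  -58.7] rows 13 per [-39.3 -37.4  -4.5]
```

View pics/w1.png

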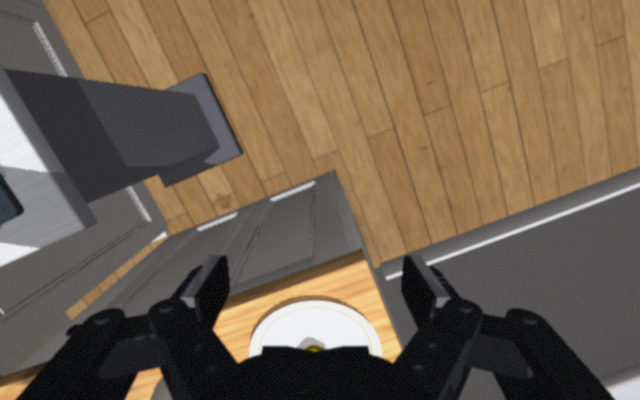

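The move was refused because it had no twist field. The wrist view still shows the plate (315,330), the floor and the gripper fingers at the bottom. I'll resend with twists.

Call:
play_rows --moves '[{"offset":[-44,-26,-7],"twist":[0,0,0]},{"offset":[-44,-26,-7],"twist":[0,0,0]},{"offset":[-44,-26,-7],"twist":[0,0,0]},{"offset":[-44,-26,-7],"twist":[0,0,0]},{"offset":[-44,-26,-7],"twist":[0,0,0]},{"offset":[-44,-26,-7],"twist":[0,0,0]},{"offset":[-44,-26,-7],"twist":[0,0,0]},{"offset":[-44,-26,-7],"twist":[0,0,0]},{"offset":[0,0,0],"twist":[0,0,0]},{"offset":[0,0,0],"twist":[0,0,0]}]'

```text
time: 2.8
ee_pos: [445.9, 159.5, 287.2]
orientation: [-0.0, 0.194, 0.981, 0.0]
wrist_force: [-0.6, 0.1, 0.3]
finger_gap: 85.4
finger_force: 0.0
```

```bash
python3 - <<'E'
from h import *
p=cam("wrist"); print(pose()[0],yaw())
for t in ["base_mouth","base_notch","base_stop"]:
    print(t,[(np.round(d["xyz"],1).tolist(),round(d["confidence"],2)) for d in spotter.place_of(t,p)[:3]])
cv2.imwrite("pics/w2.png",p["image"][:,:,::-1])
import pickle; pickle.dump({k:p[k] for k in ["image","fovy","cx","cy","k1","V"]},open("w2.pkl","wb"))
plan([487,-158,290])
E
```

```text
[445.54575398 159.99437734 287.24211173] 157.70178595612973
base_mouth [([475.8, 157.5, 80.7], 0.85)]
base_notch [([512.2, 141.8, 80.8], 0.69)]
base_stop [([469.2, 116.6, 79.5], 0.84), ([453.6, 382.4, 1.2], 0.72), ([518.3, -168.3, -1.0], 0.22)]
total [-159.  -279.1   -2.8] rows 6 per [-26.5 -46.5  -0.5]
```

View pics/w2.png

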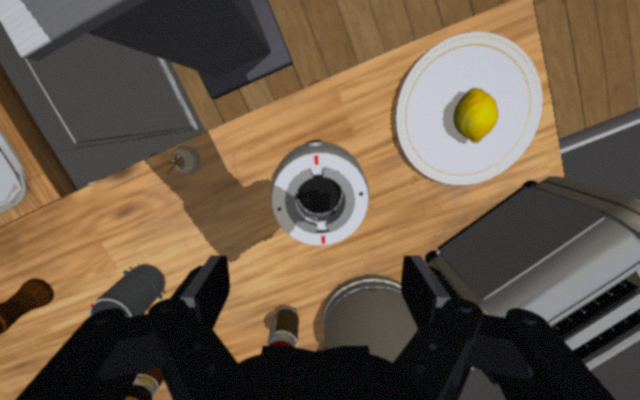

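Wrist view: the base's red bars are at about (316,160) and (324,240), the stop dots at (279,209) and (362,194), and the mouth centre at about (320,200). I'll go above the cup.

Call:
play_rows --moves '[{"offset":[-26,-46,0],"twist":[0,0,0]},{"offset":[-26,-46,0],"twist":[0,0,0]},{"offset":[-26,-46,0],"twist":[0,0,0]},{"offset":[-26,-46,0],"twist":[0,0,0]},{"offset":[-26,-46,0],"twist":[0,0,0]},{"offset":[-26,-46,0],"twist":[0,0,0]},{"offset":[0,0,0],"twist":[0,0,0]},{"offset":[0,0,0],"twist":[0,0,0]}]'

```text
time: 4.0
ee_pos: [485.4, -154.1, 287.3]
orientation: [-0.0, 0.193, 0.981, 0.0]
wrist_force: [-0.4, 0.5, -0.4]
finger_gap: 85.4
finger_force: 0.0
```

```bash
python3 - <<'E'
from h import *
import pickle
p=cam("wrist"); print(pose()[0],yaw())
for t in ["cup_rim","cup_pin","grinding_cup"]:
    print(t,[(np.round(d["xyz"],1).tolist(),round(d["confidence"],2)) for d in spotter.place_of(t,p)[:3]])
cv2.imwrite("pics/w3.png",cv2.resize(p["image"][100:340,160:480,::-1],None,fx=2,fy=2))
pickle.dump({k:p[k] for k in ["image","fovy","cx","cy","k1","V"]},open("w3.pkl","wb"))
# base bars / dots
b=pickle.load(open("w2.pkl","rb")); I=b["image"].astype(int); r,g,bl=I[...,0],I[...,1],I[...,2]
m=((r-g>60)&(r-bl>60)); m[:,:270]=0;m[:,370:]=0;m[:150]=0;m[250:]=0
n,l,st,c=cv2.connectedComponentsWithStats(m.astype(np.uint8))
P=[c[i] for i in range(1,n) if st[i,4]>8]; W=[ray(b,*q,80)[:2] for q in P]; print("bars",P,W)
d=W[0]-W[1]; print(np.degrees(np.arctan2(d[1],d[0])),(W[0]+W[1])/2)
D=[]
for (u,v) in [(279,209),(362,194)]:
    s=255-I[v-5:v+6,u-5:u+6].mean(2); s=np.clip(s-np.median(s)-20,0,None); yy,xx=np.mgrid[v-5:v+6,u-5:u+6]
    D.append(ray(b,(s*xx).sum()/s.sum(),(s*yy).sum()/s.sum(),80)[:2])
d=D[0]-D[1]; print("dots",D,np.degrees(np.arctan2(d[1],d[0])),(D[0]+D[1])/2)
E
```

```text
[ 485.44760006 -153.7260388   287.45673046] 157.7655327965745
cup_rim [([516.4, -168.2, 103.4], 0.79), ([670.7, 18.4, -2.2], 0.2)]
cup_pin [([550.3, -159.0, 19.1], 0.95)]
grinding_cup [([515.7, -169.3, -3.6], 0.93)]
bars [array([315.8125 , 159.59375]), array([322.66666667, 239.48148148])] [array([425.84117458, 168.04555395]), array([524.05774146, 137.34806206])]
162.64341655422092 [474.94945802 152.69680801]
dots [array([464.96012488, 102.42707242]), array([484.8983354 , 203.87391676])] -101.11910481063957 [474.92923014 153.15049459]
```

View pics/w3.png

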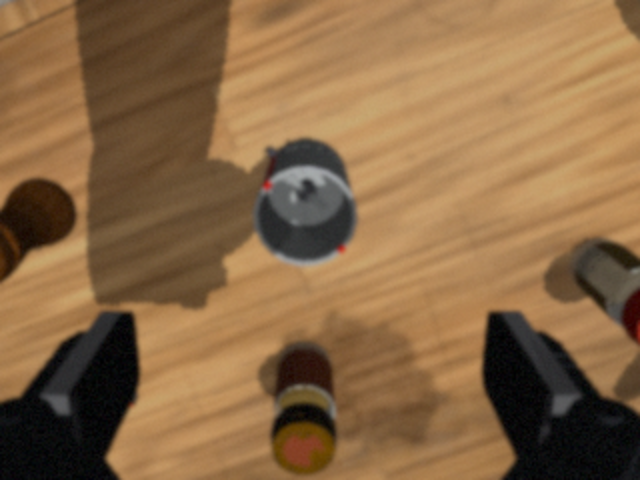

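The cup rim centre is at crop (305,215), with the stripe tops at crop (267,185) and (342,248). I'll compute the cup yaw and the approach.

```bash
python3 - <<'E'
from h import *
import pickle
b=pickle.load(open("w3.pkl","rb")); I=b["image"].astype(int); r,g,bl=I[...,0],I[...,1],I[...,2]
m=((r-g>70)&(r-bl>70)); m[:,:285]=0;m[:,340:]=0;m[:165]=0;m[235:]=0
n,l,st,c=cv2.connectedComponentsWithStats(m.astype(np.uint8))
for i in range(1,n): print(st[i],c[i])
A=ray(b,293.5,192,99)[:2];B=ray(b,331,224,99)[:2];d=B-A
print(A,B,(A+B)/2,np.linalg.norm(d),np.degrees(np.arctan2(d[1],d[0])))
plan([516.3,-168.3,140]); plan([516.3,-168.3,60])
E
```

```text
[292 190   4   5  15] [293.26666667 192.33333333]
[329 223   4   4  13] [330.61538462 224.38461538]
[ 487.64486783 -182.47487003] [ 540.75886673 -156.77258115] [ 514.20186728 -169.62372559] 59.0059703116892 25.822711123770855
total [-33.9  -2.  147.7] rows 3 per [-11.3  -0.7  49.2]
total [-33.9  -2.  227.7] rows 5 per [-6.8 -0.4 45.5]
```

Call:
play_rows --moves '[{"offset":[-11,-1,45],"twist":[0,0,0]},{"offset":[-11,-1,45],"twist":[0,0,0]},{"offset":[-11,-1,45],"twist":[0,0,0]},{"offset":[0,0,31],"twist":[0,0,0]},{"offset":[0,0,31],"twist":[0,0,0]},{"offset":[0,0,31],"twist":[0,0,0]},{"offset":[0,0,0],"twist":[0,0,0]},{"offset":[0,0,0],"twist":[0,0,0]}]'

```text
time: 5.2
ee_pos: [515.6, -170.2, 60.7]
orientation: [0.001, 0.193, 0.981, -0.0]
wrist_force: [-0.3, 0.1, 0.7]
finger_gap: 85.4
finger_force: 0.0
```

Call:
play_rows --moves '[{"offset":[0,0,0],"twist":[0,0,0]},{"offset":[0,0,0],"twist":[0,0,0]},{"offset":[0,0,0],"twist":[0,0,0]},{"offset":[0,0,0],"twist":[0,0,0]},{"offset":[0,0,0],"twist":[0,0,0]},{"offset":[0,0,0],"twist":[0,0,0]},{"offset":[0,0,0],"twist":[0,0,0]},{"offset":[0,0,0],"twist":[0,0,0]}]' --grip 50 --grip_force 40

```text
time: 6.2
ee_pos: [516.6, -170.8, 61.7]
orientation: [0.002, 0.194, 0.981, -0.0]
wrist_force: [0.5, 1.9, 6.1]
finger_gap: 59.6
finger_force: 43.5
```

Call:
play_rows --moves '[{"offset":[0,0,-20],"twist":[0,0,0]},{"offset":[0,0,-40],"twist":[0,0,0]},{"offset":[0,0,-40],"twist":[0,0,0]},{"offset":[0,0,-30],"twist":[0,0,0]},{"offset":[0,0,0],"twist":[0,0,0.186]},{"offset":[0,0,0],"twist":[0,0,0.186]},{"offset":[0,0,0],"twist":[0,0,0.186]},{"offset":[0,0,0],"twist":[0,0,0.186]},{"offset":[0,0,0],"twist":[0,0,0]},{"offset":[0,0,0],"twist":[0,0,0]}]'

```text
time: 7.45
ee_pos: [514.6, -170.4, 188.9]
orientation: [-0.0, 0.536, 0.844, -0.0]
wrist_force: [-0.3, 0.2, -3.0]
finger_gap: 59.3
finger_force: 43.9
```

```bash
python3 - <<'E'
from h import *
print(pose()[0],yaw(),pose()[2]["joint_positions"])
p=cam("wrist")
for t in ["cup_rim","cup_pin"]:
    print(t,[(np.round(d["xyz"],1).tolist(),round(d["confidence"],2)) for d in spotter.place_of(t,p)[:2]])
cv2.imwrite("pics/w4.png",cv2.resize(p["image"][200:400,160:480,::-1],None,fx=2,fy=2))
import pickle
pickle.dump({k:p[k] for k in ["image","fovy","cx","cy","k1","V"]},open("w4.pkl","wb"))
plan([475,153,190])
E
```

```text
[ 514.62123064 -170.44976523  188.92957894] 115.1818755016318 [-4.43479838e-01  8.75221302e-02  5.66113026e-02  1.54063718e+00
 -1.41914603e-04  6.87809759e-01]
cup_rim [([513.3, -169.2, 231.6], 0.75)]
cup_pin [([548.4, -183.5, 146.5], 0.97)]
total [309.8 101.2  -0.8] rows 6 per [51.6 16.9 -0.1]
```

View pics/w4.png

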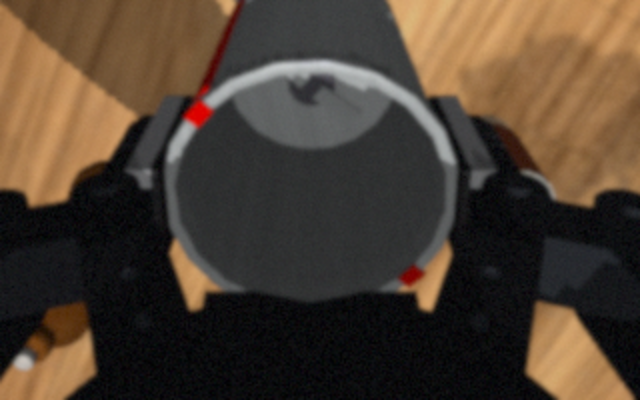

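Held cup: the stripe tops are at crop (198,113) and (412,275), and the rim spans crop x 165–457, with its top at y 60. I'll work out the held yaw and offset.

```bash
python3 - <<'E'
from h import *
import pickle
b=pickle.load(open("w4.pkl","rb")); I=b["image"].astype(int); r,g,bl=I[...,0],I[...,1],I[...,2]
m=((r-g>70)&(r-bl>70)&(np.maximum(g,bl)<60)).astype(np.uint8)
n,l,st,c=cv2.connectedComponentsWithStats(m)
for i in range(1,n):
    if st[i,4]>15: print(st[i],c[i])
for z in (228,230,232):
    A=ray(b,259,256.5,z)[:2];B=ray(b,366,337.5,z)[:2];d=B-A
    print(z,A,B,(A+B)/2,np.linalg.norm(d),np.degrees(np.arctan2(d[1],d[0])))
    L=ray(b,242.5,293,z)[:2];Rr=ray(b,388.5,293,z)[:2];print(np.linalg.norm(Rr-L),(L+Rr)/2, ray(b,315,230.5,z)[:2])
print(pose()[0],yaw())
E
```

```text
[579  45  52  62 314] [595.15923567  69.28980892]
[631  55   4  11  18] [633.22222222  60.77777778]
[626  73  10  15  64] [630.71875  79.375  ]
[252 241  15  23 147] [259.29251701 254.02721088]
[360 333  12  10  65] [365.49230769 337.67692308]
228 [ 485.48176228 -160.7939792 ] [ 541.40563589 -177.1029688 ] [ 513.44369909 -168.948474  ] 58.25343579451105 -16.25818389057697
59.23680256873029 [ 512.33441184 -166.32382512] [ 500.48878434 -141.6516024 ]
230 [ 485.42384908 -159.6798452 ] [ 540.26964357 -175.67443632] [ 512.84674632 -167.67714076] 57.13044825956363 -16.25818389057693
58.09485806386904 [ 511.75884349 -165.10308886] [ 500.14157149 -140.90648784]
232 [ 485.36593587 -158.5657112 ] [ 539.13365124 -174.24590383] [ 512.24979356 -166.40580752] 56.007460724616166 -16.258183890576937
56.952913559007904 [ 511.18327514 -163.8823526 ] [ 499.79435863 -140.16137329]
[ 514.77794979 -170.44032953  189.17369548] 115.10907368650496
```

Call:
play_rows --moves '[{"offset":[30,10,0],"twist":[0,0,0]},{"offset":[52,17,0],"twist":[0,0,0]},{"offset":[52,17,0],"twist":[0,0,0]},{"offset":[52,17,0],"twist":[0,0,0]},{"offset":[52,17,0],"twist":[0,0,0]},{"offset":[42,14,0],"twist":[0,0,0]},{"offset":[30,9,0],"twist":[0,0,0]},{"offset":[0,0,0],"twist":[0,0,0]},{"offset":[0,0,0],"twist":[0,0,0]}]'

```text
time: 8.72
ee_pos: [475.2, 152.8, 189.3]
orientation: [0.0, 0.537, 0.844, -0.0]
wrist_force: [-0.8, 0.7, -1.4]
finger_gap: 59.0
finger_force: 44.1
```

```bash
python3 - <<'E'
from h import *
plan([475.5,152.7,150]); print(pose()[0],yaw())
p=cam("wrist"); q=cam("top"); s=cam("side")
for nme,k in (("wrist",p),("top",q),("side",s)):
  for t in ["base_mouth","base_notch","cup_rim","cup_pin","grinding_cup"]:
    print(nme,t,[(np.round(d["xyz"],1).tolist(),round(d["confidence"],2)) for d in spotter.place_of(t,k)[:2]])
cv2.imwrite("pics/w5.png",p["image"][:,:,::-1])
E
```

```text
total [-0.2  0.2 39.3] rows 1 per [-0.2  0.2 39.3]
[475.23058382 152.8228041  189.33602904] 115.07543802718028
wrist base_mouth []
wrist base_notch []
wrist cup_rim [([474.5, 151.5, 233.3], 0.83)]
wrist cup_pin [([513.4, 140.8, 148.3], 0.65), ([475.7, 154.5, 229.6], 0.29)]
wrist grinding_cup [([475.2, 156.8, 127.0], 0.63)]
top base_mouth [([474.9, 154.2, 79.1], 0.82)]
top base_notch [([510.3, 140.5, 76.8], 0.97)]
top cup_rim [([475.0, 157.0, 226.4], 0.51)]
top cup_pin [([510.7, 143.0, 146.6], 0.57)]
top grinding_cup [([466.1, 117.4, 80.2], 0.62), ([473.6, 161.1, 126.1], 0.38)]
side base_mouth [([473.8, 152.1, 79.6], 0.78), ([474.9, 154.8, 128.5], 0.28)]
side base_notch [([512.3, 139.4, 80.4], 0.67), ([474.2, 154.6, 38.6], 0.64)]
side cup_rim [([472.4, 155.3, 229.9], 0.82)]
side cup_pin [([516.3, 144.4, 144.1], 0.84)]
side grinding_cup [([475.4, 154.2, 129.0], 0.84)]
```

View pics/w5.png

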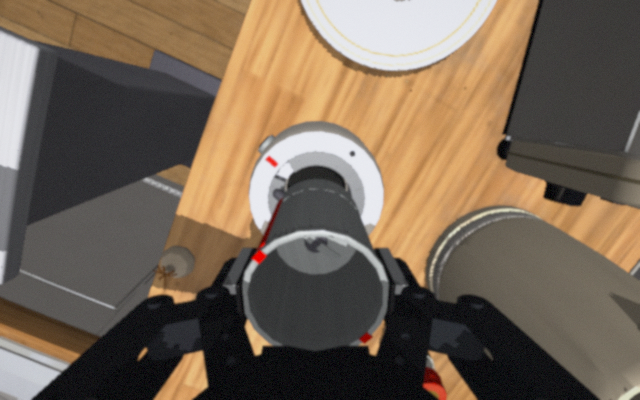

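The cup hangs over the base, its lower stripe in line with the notch bar at (272,160). I'll descend while watching the force.

Call:
play_rows --moves '[{"offset":[0,0,20],"twist":[0,0,0]},{"offset":[0,0,20],"twist":[0,0,0]},{"offset":[0,0,5],"twist":[0,0,0]},{"offset":[0,0,4],"twist":[0,0,0]},{"offset":[0,0,4],"twist":[0,0,0]},{"offset":[0,0,0],"twist":[0,0,0]}]'

```text
time: 10.38
ee_pos: [475.3, 153.2, 136.6]
orientation: [0.0, 0.537, 0.844, 0.0]
wrist_force: [1.1, 1.2, -1.6]
finger_gap: 59.2
finger_force: 44.1
```

Call:
play_rows --moves '[{"offset":[0,0,4],"twist":[0,0,0]},{"offset":[0,0,3],"twist":[0,0,0]},{"offset":[0,0,0],"twist":[0,0,0]}]'

```text
time: 10.75
ee_pos: [476.5, 152.5, 133.2]
orientation: [0.002, 0.537, 0.844, 0.001]
wrist_force: [-2.5, -2.1, 11.7]
finger_gap: 58.8
finger_force: 44.4
```

```bash
python3 - <<'E'
from h import *
p=cam("wrist");s=pose()[2]; print(np.round(s["ee_pos"],2),np.round(s["wrist_force"],2),np.round(s["moment"],3),yaw(),np.round(s["orientation"],4))
p=cam("side");q=cam("top");s=pose()[2]; print(np.round(s["ee_pos"],2),np.round(s["wrist_force"],2),np.round(s["moment"],3))
cv2.imwrite("pics/s6.png",cv2.resize(p["image"][165:255,225:355,::-1],None,fx=6,fy=6,interpolation=cv2.INTER_CUBIC)[:600])
E
```

```text
[476.53 152.54 133.25] [-1.88 -3.4  10.09] [-0.505  0.908  0.108] 115.03272162174616 [2.300e-03 5.371e-01 8.435e-01 8.000e-04]
[476.54 152.53 133.27] [-2.81 -4.   10.55] [-0.551  0.863  0.124]
```

View pics/s6.png

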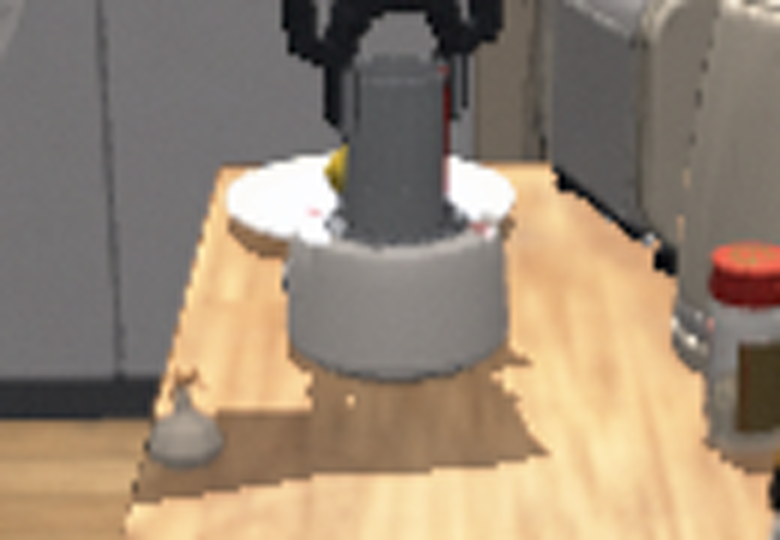

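Call:
play_rows --moves '[{"offset":[0,0,-3],"twist":[0,0,0]},{"offset":[-1.4,0.8,0],"twist":[0,0,0]},{"offset":[0,0,0],"twist":[0,0,0]}]'

```text
time: 11.28
ee_pos: [476.7, 152.4, 133.4]
orientation: [0.0, 0.537, 0.844, 0.0]
wrist_force: [-1.6, -0.3, 5.5]
finger_gap: 59.4
finger_force: 44.3
```

Call:
play_rows --moves '[{"offset":[0,0,3],"twist":[0,0,0]},{"offset":[0,0,0],"twist":[0,0,0]},{"offset":[0,0,0],"twist":[0,0,0]}]'

```text
time: 11.65
ee_pos: [476.5, 151.9, 128.4]
orientation: [-0.0, 0.537, 0.844, -0.001]
wrist_force: [0.9, -1.5, -1.1]
finger_gap: 59.1
finger_force: 43.8
```

The cup has entered the bore freely, so I'll keep going down.

Call:
play_rows --moves '[{"offset":[0,0,3],"twist":[0,0,0]},{"offset":[0,0,3],"twist":[0,0,0]},{"offset":[0,0,2],"twist":[0,0,0]},{"offset":[0,0,0],"twist":[0,0,0]}]'

```text
time: 12.15
ee_pos: [476.3, 152.1, 120.8]
orientation: [-0.0, 0.537, 0.844, -0.0]
wrist_force: [1.4, -2.3, -2.8]
finger_gap: 59.0
finger_force: 43.7
```

Call:
play_rows --moves '[{"offset":[0,0,2],"twist":[0,0,0]},{"offset":[0,0,2],"twist":[0,0,0]},{"offset":[0,0,2],"twist":[0,0,0]},{"offset":[0,0,0],"twist":[0,0,0]}]'

```text
time: 12.65
ee_pos: [476.5, 152.2, 115.1]
orientation: [0.0, 0.537, 0.844, -0.0]
wrist_force: [0.8, -1.9, -0.7]
finger_gap: 58.9
finger_force: 43.8
```

Call:
play_rows --moves '[{"offset":[0,0,1.5],"twist":[0,0,0]},{"offset":[0,0,1],"twist":[0,0,0]},{"offset":[0,0,0],"twist":[0,0,0]}]'

```text
time: 13.02
ee_pos: [476.5, 152.3, 113.0]
orientation: [0.0, 0.537, 0.844, 0.0]
wrist_force: [-0.4, -2.1, 1.0]
finger_gap: 59.2
finger_force: 43.9
```

Call:
play_rows --moves '[{"offset":[0,0,0],"twist":[0,0,0]},{"offset":[0,0,0],"twist":[0,0,0]},{"offset":[0,0,0],"twist":[0,0,0]},{"offset":[0,0,0],"twist":[0,0,0]},{"offset":[0,0,0],"twist":[0,0,0]},{"offset":[0,0,0],"twist":[0,0,0]},{"offset":[0,0,0],"twist":[0,0,0]},{"offset":[0,0,0],"twist":[0,0,0]}]' --grip 85

```text
time: 14.02
ee_pos: [476.5, 152.2, 112.8]
orientation: [-0.0, 0.537, 0.844, 0.0]
wrist_force: [-0.3, 0.6, 0.3]
finger_gap: 85.0
finger_force: 0.0
```

```bash
python3 - <<'E'
from h import *
s=pose()[2];print(np.round(s["ee_pos"],1),np.round(s["joint_positions"],2),yaw())
p=cam("wrist");q=cam("side");a=cam("top")
for n,k in (("w",p),("s",q),("t",a)):
  for t in ["cup_rim","grinding_cup","cup_pin","base_mouth"]:
    print(n,t,[(np.round(d["xyz"],1).tolist(),round(d["confidence"],2)) for d in spotter.place_of(t,k)[:2]])
w=cv2.resize(p["image"][150:400,120:520,::-1],(640,400)); z=cv2.resize(q["image"][175:235,255:330,::-1],(250,200),interpolation=cv2.INTER_CUBIC)
o=np.zeros((600,640,3),np.uint8);o[:400]=w;o[400:,:250]=z;cv2.imwrite("pics/w7.png",o)
import pickle;pickle.dump({k:p[k] for k in ["image","fovy","cx","cy","k1","V"]},open("w7.pkl","wb"))
E
```

```text
[476.5 152.2 112.8] [ 0.18 -0.01 -0.19  1.39  0.    1.31] 115.03543196740769
w cup_rim [([474.7, 154.2, 153.0], 0.83)]
w grinding_cup [([477.7, 154.8, 49.2], 0.9)]
w cup_pin [([511.6, 138.7, 72.0], 0.7)]
w base_mouth []
s cup_rim [([473.3, 154.7, 150.4], 0.76), ([449.6, 379.3, -0.7], 0.65)]
s grinding_cup [([479.5, 154.5, 52.4], 0.58)]
s cup_pin [([512.1, 142.2, 71.4], 0.85)]
s base_mouth [([473.2, 149.5, 78.7], 0.71)]
t cup_rim [([477.0, 157.0, 151.6], 0.51), ([478.9, 152.6, 78.7], 0.48)]
t grinding_cup [([476.6, 158.5, 52.8], 0.39)]
t cup_pin [([514.3, 138.2, 68.1], 0.62), ([477.1, 158.8, 50.6], 0.55)]
t base_mouth [([473.5, 156.2, 152.7], 0.74), ([476.3, 152.0, 80.0], 0.64)]
```

View pics/w7.png

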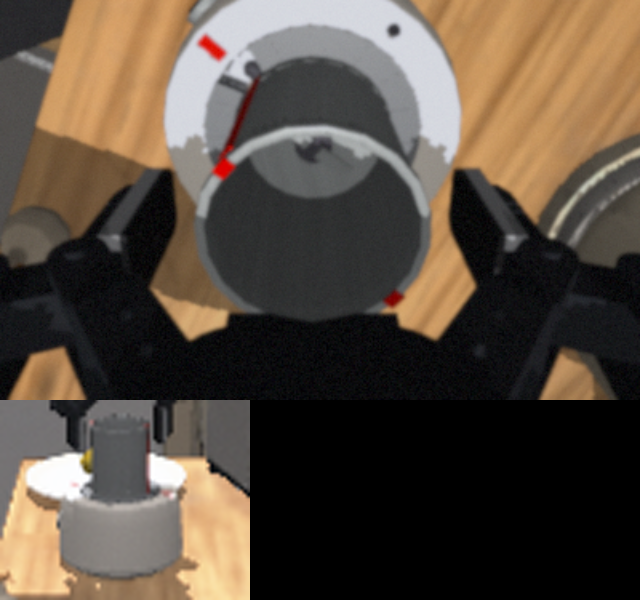

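The cup stands free, with its lower pin in the notch at (250,72) and stripe and bar in line. I'll turn the open gripper back about 86° and regrasp.

Call:
play_rows --moves '[{"offset":[0,0,0],"twist":[0,0,-0.185]},{"offset":[0,0,0],"twist":[0,0,-0.185]},{"offset":[0,0,0],"twist":[0,0,-0.185]},{"offset":[0,0,0],"twist":[0,0,-0.185]},{"offset":[0,0,0],"twist":[0,0,-0.185]},{"offset":[0,0,0],"twist":[0,0,-0.185]},{"offset":[0,0,0],"twist":[0,0,-0.185]},{"offset":[0,0,0],"twist":[0,0,-0.185]},{"offset":[0,0,0],"twist":[0,0,0]},{"offset":[0,0,0],"twist":[0,0,0]}]'

```text
time: 16.02
ee_pos: [476.5, 152.2, 112.8]
orientation: [-0.0, -0.171, 0.985, -0.0]
wrist_force: [-0.2, 0.2, 0.4]
finger_gap: 85.1
finger_force: 0.0
```

Call:
play_rows --moves '[{"offset":[0,0,0],"twist":[0,0,0]},{"offset":[0,0,0],"twist":[0,0,0]},{"offset":[0,0,0],"twist":[0,0,0]},{"offset":[0,0,0],"twist":[0,0,0]},{"offset":[0,0,0],"twist":[0,0,0]},{"offset":[0,0,0],"twist":[0,0,0]},{"offset":[0,0,0],"twist":[0,0,0]},{"offset":[0,0,0],"twist":[0,0,0]}]' --grip 45 --grip_force 80

```text
time: 17.02
ee_pos: [476.9, 152.6, 113.6]
orientation: [0.001, -0.172, 0.985, 0.0]
wrist_force: [-0.4, 1.7, 5.0]
finger_gap: 59.7
finger_force: 85.6
```

```bash
python3 - <<'E'
from h import *
s=pose()[2];print(np.round(s["ee_pos"],1),np.round(s["joint_positions"],2),yaw(),np.round(s["wrist_force"],1),np.round(s["moment"],2))
E
```

```text
[476.9 152.6 113.6] [ 0.18 -0.01 -0.19  1.39  0.   -0.17] -160.16433195815958 [-0.4  1.7  5. ] [ 0.48  0.18 -0.04]
```

Call:
play_rows --moves '[{"offset":[0,0,1.5],"twist":[0,0,0.07]},{"offset":[0,0,0.5],"twist":[0,0,0.07]},{"offset":[0,0,1],"twist":[0,0,0.09]},{"offset":[0,0,1],"twist":[0,0,0.09]},{"offset":[0,0,0],"twist":[0,0,0]}]'

```text
time: 17.65
ee_pos: [476.8, 152.1, 111.8]
orientation: [0.001, -0.012, 1.0, -0.0]
wrist_force: [-4.8, 0.2, 14.3]
finger_gap: 59.6
finger_force: 86.1
```

```bash
python3 - <<'E'
from h import *
s=pose()[2];print(np.round(s["ee_pos"],1),yaw(),np.round(s["wrist_force"],1),np.round(s["moment"],2),np.round(s["orientation"],3))
E
```

```text
[476.8 152.1 111.8] -178.62394199427337 [-4.8  0.2 14.3] [-0.07  1.12 -0.56] [ 0.001 -0.012  1.    -0.   ]
```

Call:
play_rows --moves '[{"offset":[0,0,0.9],"twist":[0,0,0.09]},{"offset":[0,0,0.9],"twist":[0,0,0.09]},{"offset":[0,0,0.9],"twist":[0,0,0.09]},{"offset":[0,0,0.9],"twist":[0,0,0.09]},{"offset":[0,0,0],"twist":[0,0,0]}]'

```text
time: 18.27
ee_pos: [476.0, 152.1, 107.9]
orientation: [0.0, 0.167, 0.986, -0.0]
wrist_force: [-5.4, -0.4, 15.2]
finger_gap: 59.5
finger_force: 86.0
```

```bash
python3 - <<'E'
from h import *
s=pose()[2];print(np.round(s["ee_pos"],1),yaw(),np.round(s["wrist_force"],1),np.round(s["moment"],2),np.round(s["orientation"],3))
E
```

```text
[476.  152.1 107.9] 160.7477870147009 [-5.4 -0.4 15.2] [-0.17  1.37 -0.6 ] [ 0.     0.167  0.986 -0.   ]
```

Call:
play_rows --moves '[{"offset":[0,0,0.9],"twist":[0,0,0.09]},{"offset":[0,0,0.9],"twist":[0,0,0.09]},{"offset":[0,0,0.9],"twist":[0,0,0.09]},{"offset":[0,0,0.9],"twist":[0,0,0.09]},{"offset":[0,0,0.9],"twist":[0,0,0.09]},{"offset":[0,0,0],"twist":[0,0,0]}]'

```text
time: 19.02
ee_pos: [475.8, 152.0, 103.1]
orientation: [-0.0, 0.383, 0.924, -0.0]
wrist_force: [-5.6, 0.4, 14.6]
finger_gap: 59.5
finger_force: 85.8
```

```bash
python3 - <<'E'
from h import *
s=pose()[2];print(np.round(s["ee_pos"],1),yaw(),np.round(s["wrist_force"],1),np.round(s["moment"],2),np.round(s["orientation"],3))
E
```

```text
[475.8 152.  103.1] 134.9524994048583 [-5.6  0.4 14.6] [-0.08  1.57 -0.59] [-0.     0.383  0.924 -0.   ]
```

Now at about 65°, with the cup following the ramp. I'll finish to about 83°, keeping the pressure on.

Call:
play_rows --moves '[{"offset":[0,0,0.9],"twist":[0,0,0.08]},{"offset":[0,0,0.8],"twist":[0,0,0.08]},{"offset":[0,0,0.3],"twist":[0,0,0.08]},{"offset":[0,0,0],"twist":[0,0,0.06]},{"offset":[0,0,0],"twist":[0,0,0]}]'

```text
time: 19.65
ee_pos: [476.0, 151.4, 102.9]
orientation: [0.001, 0.516, 0.857, -0.001]
wrist_force: [-7.9, -1.9, 21.1]
finger_gap: 59.5
finger_force: 86.2
```

```bash
python3 - <<'E'
from h import *
s=pose()[2];print(np.round(s["ee_pos"],1),yaw(),np.round(s["wrist_force"],1),np.round(s["moment"],2),np.round(s["orientation"],3))
E
```

```text
[476.  151.4 102.9] 117.89611930295384 [-7.9 -1.9 21.1] [-0.51  2.38  0.08] [ 0.001  0.516  0.857 -0.001]
```

```bash
python3 - <<'E'
from h import *
p=cam("wrist");q=cam("side");a=cam("top");print(pose()[0],yaw())
for n,k in (("w",p),("s",q),("t",a)):
  for t in ["cup_rim","grinding_cup","cup_pin"]:
    print(n,t,[(np.round(d["xyz"],1).tolist(),round(d["confidence"],2)) for d in spotter.place_of(t,k)[:2]])
cv2.imwrite("pics/w8.png",cv2.resize(p["image"][120:400,120:520,::-1],None,fx=2,fy=2))
import pickle;pickle.dump({k:p[k] for k in ["image","fovy","cx","cy","k1","V"]},open("w8.pkl","wb"))
E
```

```text
[475.95747782 151.41357375 102.89803565] 117.91655017637218
w cup_rim [([475.1, 154.0, 142.7], 0.84)]
w grinding_cup [([475.8, 154.5, 39.4], 0.65)]
w cup_pin [([473.6, 111.3, 60.5], 0.76)]
s cup_rim [([472.7, 154.1, 141.2], 0.7)]
s grinding_cup [([478.7, 155.0, 41.4], 0.9)]
s cup_pin [([475.2, 117.7, 56.0], 0.78)]
t cup_rim [([477.2, 155.7, 144.0], 0.42), ([365.4, -6.5, -2.5], 0.41)]
t grinding_cup [([479.9, 157.4, 40.8], 0.58)]
t cup_pin [([456.0, 384.0, 0.5], 0.61), ([471.6, 111.8, 58.5], 0.51)]
```

View pics/w8.png

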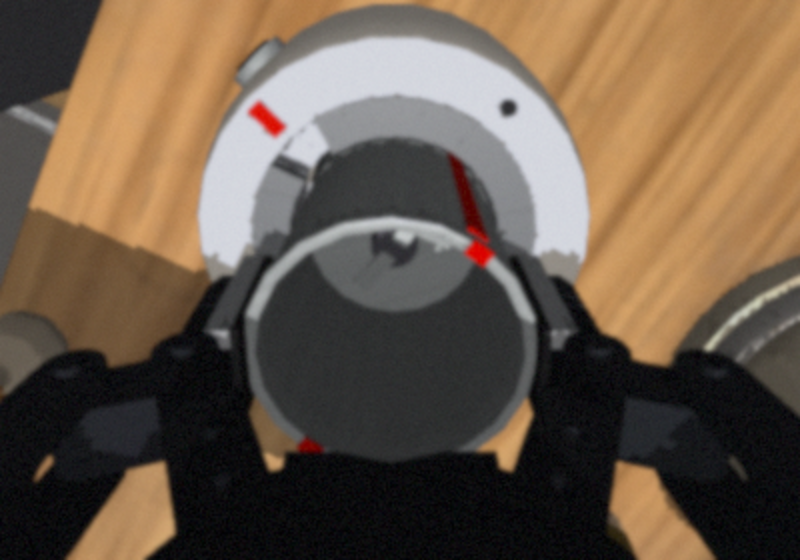

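The cup is low in the base; the stripe foot at (455,160) is close to the stop-dot direction (508,107). I'll measure its yaw from the stripe tops at (480,252) and (310,446).

```bash
python3 - <<'E'
from h import *
import pickle
b=pickle.load(open("w8.pkl","rb"))
for z in (138,140,142):
    A=ray(b,360,246,z)[:2];B=ray(b,275.5,342,z)[:2];d=A-B
    print(z,(A+B)/2,np.linalg.norm(d),np.degrees(np.arctan2(d[1],d[0])))
s=pose()[2];print(np.round(s["wrist_force"],1),np.round(s["moment"],2))
E
```

```text
138 [475.45167509 151.41230088] 59.267220379194264 81.0478147451984
140 [474.8003566  152.64311525] 58.16463007512138 81.0478147451984
142 [474.14903811 153.87392962] 57.06203977104854 81.04781474519842
[-7.6 -1.8 21.6] [-0.59  2.47  0.11]
```

Call:
play_rows --moves '[{"offset":[0,0,0.3],"twist":[0,0,0.03]},{"offset":[0,0,0.3],"twist":[0,0,0.03]},{"offset":[0,0,0],"twist":[0,0,0]}]'

```text
time: 20.62
ee_pos: [475.1, 151.8, 102.8]
orientation: [0.0, 0.54, 0.842, -0.001]
wrist_force: [-10.0, -2.1, 25.7]
finger_gap: 59.7
finger_force: 86.6
```

```bash
python3 - <<'E'
from h import *
s=pose()[2];print(np.round(s["ee_pos"],1),yaw(),np.round(s["wrist_force"],1),np.round(s["moment"],2),np.round(s["orientation"],3))
E
```

```text
[475.1 151.8 102.8] 114.6853871248142 [-10.   -2.1  25.7] [-0.51  3.02  1.07] [ 0.     0.54   0.842 -0.001]
```

It is hard on the seat and at the stop. I'll ease the pressure, let go and check.

Call:
play_rows --moves '[{"offset":[0,0,-1],"twist":[0,0,-0.03]},{"offset":[0,0,0],"twist":[0,0,0]},{"offset":[0,0,0],"twist":[0,0,0]}]'

```text
time: 21.0
ee_pos: [475.3, 151.9, 102.9]
orientation: [-0.0, 0.528, 0.849, -0.001]
wrist_force: [-7.8, -1.8, 20.4]
finger_gap: 59.3
finger_force: 86.1
```

Call:
play_rows --moves '[{"offset":[0,0,0],"twist":[0,0,0]},{"offset":[0,0,0],"twist":[0,0,0]},{"offset":[0,0,0],"twist":[0,0,0]},{"offset":[0,0,0],"twist":[0,0,0]},{"offset":[0,0,0],"twist":[0,0,0]},{"offset":[0,0,0],"twist":[0,0,0]},{"offset":[0,0,0],"twist":[0,0,0]}]' --grip 85

```text
time: 21.88
ee_pos: [476.5, 152.2, 99.1]
orientation: [0.0, 0.529, 0.849, -0.0]
wrist_force: [-0.1, 0.3, -0.7]
finger_gap: 85.2
finger_force: 0.0
```

```bash
python3 - <<'E'
from h import *
import pickle
s=pose()[2];print(np.round(s["ee_pos"],1),yaw(),np.round(s["wrist_force"],1))
p=cam("wrist")
# rim red marks in released views: before (w7, foot 51.5) and now
for b,zs in ((pickle.load(open("w7.pkl","rb")),(149.5,)),(p,(138,139,140,142))):
    I=b["image"].astype(int); m=((I[...,0]-I[...,1]>70)&(I[...,0]-I[...,2]>70)).astype(np.uint8); m[:235]=0; m[:,:230]=0; m[:,400:]=0
    n,l,st,c=cv2.connectedComponentsWithStats(m); C=[c[i] for i in range(1,n) if st[i,4]>15]; print([st[i].tolist() for i in range(1,n) if st[i,4]>15])
    if len(C)==2:
        for z in zs:
            A=ray(b,*C[0],z)[:2];B=ray(b,*C[1],z)[:2];d=A-B;print(z,(A+B)/2,np.linalg.norm(d),np.degrees(np.arctan2(d[1],d[0])))
q=cam("side");a=cam("top")
for n,k in (("w",p),("s",q),("t",a)):
    print(n,[(np.round(d["xyz"],1).tolist(),round(d["confidence"],2)) for t in ["cup_rim","grinding_cup"] for d in spotter.place_of(t,k)[:1]])
E
```

```text
[476.5 152.2  99.1] 116.18490149913174 [-0.1  0.3 -0.7]
[[253, 240, 14, 23, 156], [361, 333, 11, 9, 66]]
149.5 [475.6857526  153.19699432] 60.13269004278668 162.31472759863962
[[349, 235, 16, 23, 197]]
w [([472.1, 151.5, 145.6], 0.58), ([473.5, 155.1, 40.8], 0.74)]
s [([472.4, 153.4, 138.9], 0.76), ([476.7, 153.1, 41.2], 0.88)]
t [([473.9, 155.4, 141.6], 0.46), ([476.7, 159.1, 40.8], 0.35)]
```

```bash
python3 - <<'E'
from h import *
import pickle
p=cam("wrist"); print(pose()[0]); w7=pickle.load(open("w7.pkl","rb"))
# rim width: at each row, bright rim extents -> use outer columns on gray profile
for n,b in (("w7",w7),("now",p)):
    W=np.linalg.inv(b["V"]); print(n,"cam",W[:3,3].round(1))
cv2.imwrite("pics/w9.png",np.hstack([cv2.resize(b["image"][215:350,230:400,::-1],None,fx=2.3,fy=2.3,interpolation=cv2.INTER_CUBIC) for b in (w7,p)]))
E
```

```text
[476.51174312 152.25155736  99.1390135 ]
w7 cam [444.4 219.8 255.6]
now cam [443.1 219.1 241.9]
```

View pics/w9.png

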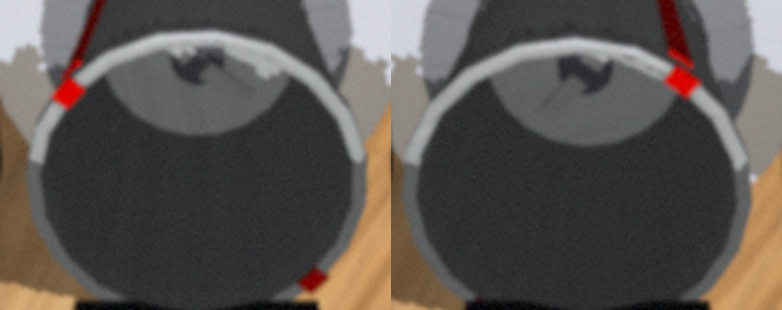

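Rim at left width 338 px (zoomed) before and 347 now, which puts the foot at about 40.5–41 mm. To be safe I'll regrasp, centred, and press again with a small wiggle. That picture was my last; I'll look no more.

Call:
play_rows --moves '[{"offset":[1,-0.8,-2],"twist":[0,0,-0.05]},{"offset":[0,0,0],"twist":[0,0,0]},{"offset":[0,0,0],"twist":[0,0,0]}]'

```text
time: 22.75
ee_pos: [475.4, 152.8, 101.1]
orientation: [0.0, 0.507, 0.862, -0.0]
wrist_force: [0.2, 0.0, -0.4]
finger_gap: 85.2
finger_force: 0.0
```

Call:
play_rows --moves '[{"offset":[0,0,0],"twist":[0,0,0]},{"offset":[0,0,0],"twist":[0,0,0]},{"offset":[0,0,0],"twist":[0,0,0]},{"offset":[0,0,0],"twist":[0,0,0]},{"offset":[0,0,0],"twist":[0,0,0]},{"offset":[0,0,0],"twist":[0,0,0]},{"offset":[0,0,0],"twist":[0,0,0]}]' --grip 45 --grip_force 80

```text
time: 23.62
ee_pos: [475.5, 152.7, 101.5]
orientation: [0.0, 0.507, 0.862, 0.0]
wrist_force: [-0.7, -0.5, 6.1]
finger_gap: 59.6
finger_force: 85.4
```

Call:
play_rows --moves '[{"offset":[0,0,1.5],"twist":[0,0,0]},{"offset":[0,0,1.5],"twist":[0,0,0.03]},{"offset":[0,0,0],"twist":[0,0,-0.05]},{"offset":[0,0,0],"twist":[0,0,0.05]},{"offset":[0,0,0],"twist":[0,0,0]}]'

```text
time: 24.25
ee_pos: [475.4, 152.9, 101.4]
orientation: [0.001, 0.519, 0.855, 0.0]
wrist_force: [-5.7, -2.9, 17.1]
finger_gap: 59.5
finger_force: 86.8
```

```bash
python3 - <<'E'
from h import *
s=pose()[2];print(np.round(s["ee_pos"],1),yaw(),np.round(s["wrist_force"],1),np.round(s["moment"],2))
E
```

```text
[475.4 152.9 101.4] 117.52114738156152 [-5.7 -2.9 17.1] [-0.55  1.75  0.91]
```

It doesn't sink any further under 17 N with the wiggle, so it is on the seat. I'll ease off, release and retreat upward.

Call:
play_rows --moves '[{"offset":[0,0,-1.5],"twist":[0,0,0]},{"offset":[0,0,-1],"twist":[0,0,0]},{"offset":[0,0,0],"twist":[0,0,0]}]'

```text
time: 24.62
ee_pos: [475.3, 153.0, 101.4]
orientation: [0.0, 0.519, 0.855, 0.0]
wrist_force: [-1.7, -0.4, 7.0]
finger_gap: 59.8
finger_force: 86.1
```

Call:
play_rows --moves '[{"offset":[0,0,0],"twist":[0,0,0]},{"offset":[0,0,0],"twist":[0,0,0]},{"offset":[0,0,0],"twist":[0,0,0]},{"offset":[0,0,0],"twist":[0,0,0]},{"offset":[0,0,0],"twist":[0,0,0]},{"offset":[0,0,0],"twist":[0,0,0]},{"offset":[0,0,0],"twist":[0,0,0]}]' --grip 85

```text
time: 25.5
ee_pos: [475.4, 152.8, 100.7]
orientation: [0.0, 0.52, 0.854, 0.0]
wrist_force: [-1.1, -0.1, 0.3]
finger_gap: 85.0
finger_force: 0.0
```

Call:
play_rows --moves '[{"offset":[0,0,-20],"twist":[0,0,0]},{"offset":[0,0,-40],"twist":[0,0,0]},{"offset":[0,0,-50],"twist":[0,0,0]},{"offset":[0,0,-50],"twist":[0,0,0]},{"offset":[0,0,0],"twist":[0,0,0]},{"offset":[0,0,0],"twist":[0,0,0]}]'

```text
time: 26.25
ee_pos: [475.4, 152.8, 260.4]
orientation: [0.0, 0.52, 0.854, 0.0]
wrist_force: [-0.2, 1.0, -0.4]
finger_gap: 84.8
finger_force: 0.0
```

```bash
python3 - <<'E'
from h import *
p=cam("wrist");q=cam("side")
for n,k in (("w",p),("s",q)):
    print(n,[(t,np.round(d["xyz"],1).tolist(),round(d["confidence"],2)) for t in ["cup_rim","grinding_cup","cup_pin","base_mouth","base_notch"] for d in spotter.place_of(t,k)[:1]])
b=p;I=b["image"].astype(int); m=((I[...,0]-I[...,1]>70)&(I[...,0]-I[...,2]>70)).astype(np.uint8)
n,l,st,c=cv2.connectedComponentsWithStats(m)
for i in range(1,n):
    if st[i,4]>8: print(st[i],c[i].round(1),"z140",ray(b,*c[i],140)[:2].round(1),"z80",ray(b,*c[i],80)[:2].round(1))
E
```

```text
w [('cup_rim', [473.6, 154.2, 143.0], 0.96), ('grinding_cup', [476.5, 151.2, 39.8], 0.79), ('cup_pin', [471.4, 113.6, 58.0], 0.68), ('base_notch', [507.9, 143.8, 81.7], 0.96)]
s [('cup_rim', [473.1, 155.4, 142.2], 0.57), ('grinding_cup', [476.8, 152.2, 38.5], 0.79), ('cup_pin', [473.5, 119.1, 59.1], 0.82), ('base_mouth', [474.7, 151.6, 78.0], 0.58), ('base_notch', [511.6, 143.0, 80.3], 0.72)]
[278 146   9   8  39] [281.7 149.3] z140 [428.8 177.5] z80 [426.1 168.1]
[332 166   6   8  32] [334.7 170.1] z140 [479.1 182.7] z80 [487.8 174.4]
[344 210   7   6  24] [347.2 212.5] z140 [508.7 152.7] z80 [524.2 137.6]
[294 217   4   4  10] [295.3 218.7] z140 [468.2 124.8] z80 [474.5 103.3]
[382 327  29  35 390] [394.2 343.2] z140 [629.1  44. ] z80 [672.1   4.1]
[381 330  11  11  34] [387.4 334.8] z140 [616.4  50.4] z80 [656.4  11.9]
[394 346  10  10  51] [398.3 349.4] z140 [637.9  38.7] z80 [682.8  -2.3]
```

```bash
python3 -c "
from h import *
print(robot.finish_job())"
```

```text
the job is handed in; nothing more can be done
None
```

The job is handed in, with no verdict returned: the cup stood free in the notches, was regrasped and twisted about 83° clockwise onto its seat (foot at about 40 mm), then released. I viewed 11 pictures, one over the limit of 10.

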